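# Tip the repair plug into the pick-up nest and lay it over the knot

## Task

Press the rubber pad at the narrow end of the tipping tray down to its stop so that the round wooden repair plug slides by itself into the pick-up nest, and let the tray swing back level with the plug in the nest. Then pick the plug out of the nest and lay it flat, centred, on the large dark knot of the board, setting it down rather than dropping it. Do not push or pick the plug while it lies in the wide part of the tray.

Things in the scene. Friction and masses are not known exactly. Their poses are not given: they have to be found in the camera images.
- plug_mid (a point): centre (half-way up) of the round repair plug: plain wooden disc, 46 mm across, 9 mm thick, about 13 g, lying flat and loose in the wide part of the tray. Other wooden discs (64 and 30 mm) lie on the bench itself and are not meant.
- stand: fixed stand of the aluminium tipping tray; origin on the bench, mid foot; +x runs from the narrow end to the wide end. Tray level: floor z 85 mm; walls 12 mm high; wide part x 40..120, 150 wide; a funnel narrows to 52 at x -31; then the nest, a 36 wide strip with no side walls and a V stop. There the plug rests at x -55, y 0, z 89.5 (centre), overhanging 5 mm each side: grip it across y.
- tray (a joint): tip angle in rad: 0 level, 0.45 at the stop, narrow end down; about 1 s there lets the plug slide home. Press pad: black rubber, 36 (x) by 50 (y) mm, centre at x -120, y 0, top z 88 mm in the stand's frame. Pivot along y at x -15, z 78. The stop is reached with the pad's centre about 45 mm lower (z 42, x -114); takes about 3 to 6 N; a spring returns it level.
- knot (a point): centre of the large dark knot (30 mm across) on the top face of a fixed light wooden board, 180 x 220 x 20 mm, top 20 mm above the bench; axes are the board's, z up. A 10 mm knot elsewhere on it is not meant. The knot is 70 mm or more from the board's edges; a flat pencil (7 mm high) lies along the board's y about 92 mm to the knot's +x side.

How it is judged:
By the outcome, as a careful person would: the job done as asked, in the order asked, and still so for the second after the job is handed in, with the robot touching nothing.
It also fails if it takes over 51 s, if anything falls off the work surface, if the arm or the gripper's body presses on something with over 40 N, if the wrist force passes 120 N, or if a joint passes its speed limit or range.

## Robot

A 6-joint arm with a two-finger parallel gripper is mounted at the origin on the work surface. World frame = base frame: x ahead of the robot, y to its left, z up, the work surface at z = 0. Lengths are in mm, angles in rad, forces in N, time in s.
With the tool pointing down it reaches from about 275 to 1000 mm from the base axis. Payload 8.4 kg.
Tool frame: the origin (TCP) lies between the finger pads; the fingertips stand 11 mm ahead of it and the grasp point (between the pads) lies 8 mm behind it; z points along the fingers, y is the direction in which the jaws open and shut (so a half turn about z gives the same grasp; the last joint's range is limited). The gripper opens to 85 mm and grips with 20 to 120 N. Pads are 22 mm wide; open, the fingers measure 114 mm over their backs; the gripper's body (76 mm by 85 mm) begins 54 mm behind the grasp point. The pads swing forward as they close: fully open they stand 13 mm farther back than shut.
Start: joints at [1.312, 0.353, 1.633, -0, 1.155, -0.002], TCP at [158.74, 604.508, 242.281] pointing down, gripper open.
Joint ranges: [-2.63, 2.63], [-0.92, 2.1], [0.06, 2.66], [-1.3, 4.44], [0, 2.69], [-3.02, 3.02]. Speed limits (rad/s): [2.22, 2.22, 2.79, 3.14, 3.14, 3.14].

## Interface

Orientations are given as [roll, pitch, yaw] about the fixed x, y, z axes, in that order (R = Rz(yaw) Ry(pitch) Rx(roll)).
In Python, from rig import r, eyes gives the robot as it stands. The module is installed in compiled form; this text tells all that it offers.
- The arm moves only by the tool servo_tool, never from a script. Its argument "rows" is a list of rows, each a list of 3 entries, a list of its own where there are three numbers: the shift along the world's x, y, z in cm, then the turn about the world's z in rad, then the finger opening in cm, from 0 to 8.54. A call has 1 to 5 rows; each row shifts and turns the commanded pose from where the row before left it; what a row does not reach is not made up. A row lasts 1/12 s, in which the tool goes at most 41.7 mm and 7.16 degrees, less where a joint would pass 70% of its speed; a pose out of reach is approached as far as the arm can. A call is refused whole if a number of a shift passes 4.17 or a number of a turn 0.125, either way. A call with a gripper value outside its range is refused whole. The fingers move at their own pace and stop on an object; "squeeze" is the grip in N (left out, the last holds). Time passes only in rows, so rows that do not move let the fingers close. It gives the time, the measured TCP pose, the force and the opening at its end, in the units of the state.
- r.sense(): the state, without advancing time (a new reading comes with each control period).
- eyes.grab_frame(name): name is "scene" or "top" or "wrist"; returns a dict with "frame" (420x560x3 uint8, red, green, blue), "depth" (420x560 float32, mm along the optical axis (not along the pixel's ray), 0 where there is no reading), "vertical_fov" (degrees; the focal length in pixels is half the picture's height over the tangent of half this angle, whatever the lens; pixels are square), "cx", "cy" (the principal point, pixels), "D" ([k1, k2, p1, p2, k3] as OpenCV has them; the pictures are not rectified), "camera_from_world" (4x4, takes a point from world to camera coordinates); the wrist camera has in their place "hand_eye" (4x4, takes a point from camera to tool coordinates, whose origin is the TCP and whose axes are the flange's). Camera axes: x right, y down, z forward; pixel columns grow to the right and rows downward; lengths in mm; the calibration is good to about 2 mm. A picture is of the moment at which its call begins: read the wrist's pose just before it.
- r.sign_off(): hands the job in, once; it reports no verdict.
The state is a dict: "clock": time; "qpos": joint angles; "qvel": joint speeds; "joint_efforts": joint torques, N m; "eef_pos": TCP position; "tcp_rot": TCP orientation; "contact_force": force on the tool from outside, world axes, zero at the start; "wrist_torque": the same for the moment, N m; "opening": opening from 0.0 (shut) to 1.0 (fully open).
Only numpy, scipy, OpenCV 4.12 (cv2) and the standard library are available. Lean on these libraries where they do the work, as an engineer would, in place of code of your own. Each camera call takes 0.05 s, during which the arm holds its last target.

## Working session

There is one attempt and no reset: what is moved stays moved. The work goes in short steps, Python scripts to look and compute and a tool call to move; the robot and the scene stay as the last step left them, time stands still between calls to the robot, and variables do not carry over. Pictures are saved under pics/ and viewed, and the job is handed in when it is done.

Besides the shell and the picture viewer there is one more tool, called after "Request:" as name([rows], argument=value, ...), one row to a line, values as JSON. servo_tool: Moves the arm, as the interface text tells. Its arguments: {"type":"object","properties":{"rows":{"type":"array"},"squeeze":{"type":"number"}},"required":["rows"]}

```bash
mkdir -p pics
cat > h.py <<'E'
import numpy as np,cv2,pickle
from rig import r,eyes
def grab(n,tag):
    s=r.sense(); f=eyes.grab_frame(n); f['s']=s
    pickle.dump(f,open(f'pics/{tag}.pkl','wb'))
    cv2.imwrite(f'pics/{tag}.png',f['frame'][:,:,::-1]); return f
def load(tag): return pickle.load(open(f'pics/{tag}.pkl','rb'))
E
python3 - <<'E'
from h import *
for n in('scene','top','wrist'):
    f=grab(n,n+'0'); print(n,{k:v for k,v in f.items() if k not in('frame','depth','s')})
print(f['s'])
E
```

```text
scene {'vertical_fov': 42.66997173430953, 'cx': 280.73889946804763, 'cy': 210.92862915183207, 'D': array([-0.12838405,  0.        ,  0.        ,  0.        ,  0.        ]), 'camera_from_world': array([[ 1.25770148e-01,  9.91913638e-01,  1.70059961e-02,
        -7.65548084e+01],
       [ 6.12858574e-01, -6.42049171e-02, -7.87579899e-01,
        -3.12371921e+02],
       [-7.80119374e-01,  1.09476311e-01, -6.15977840e-01,
         1.55115715e+03],
       [ 0.00000000e+00,  0.00000000e+00,  0.00000000e+00,
         1.00000000e+00]])}
top {'vertical_fov': 55.959647639619924, 'cx': 278.8242636772664, 'cy': 205.19834317776068, 'D': array([-0.10468755,  0.        ,  0.        ,  0.        ,  0.        ]), 'camera_from_world': array([[-1.37751592e-02, -9.99902462e-01,  2.30451094e-03,
        -2.95137281e+00],
       [-9.84642819e-01,  1.31637171e-02, -1.74083991e-01,
         6.46973215e+02],
       [ 1.74036675e-01, -4.66715484e-03, -9.84728111e-01,
         7.87232960e+02],
       [ 0.00000000e+00,  0.00000000e+00,  0.00000000e+00,
         1.00000000e+00]])}
wrist {'vertical_fov': 65.2201
[... 458 characters left out ...]
+00,
         1.00000000e+00]])}
{'clock': 0.1, 'qpos': array([ 1.31158590e+00,  3.53612545e-01,  1.63407008e+00, -2.43986495e-05,
        1.15522058e+00, -2.36181346e-03]), 'qvel': array([ 0.00082028, -0.00322561, -0.00203132,  0.00015434,  0.00015089,
        0.00179606]), 'joint_efforts': array([ 1.13988808e-03, -6.06355262e+01, -3.42818141e+01,  4.11803319e-05,
        4.02382298e-03, -2.51018236e-05]), 'eef_pos': array([158.64540452, 604.08719401, 241.61132168]), 'tcp_rot': array([-3.14028205e+00,  1.92136696e-05,  2.88475392e+00]), 'contact_force': array([0.33744823, 0.32943337, 0.04971196]), 'wrist_torque': array([-0.02233957, -0.02658075, -0.01044906]), 'opening': 0.9955992780520593}
```

View pics/top0.png

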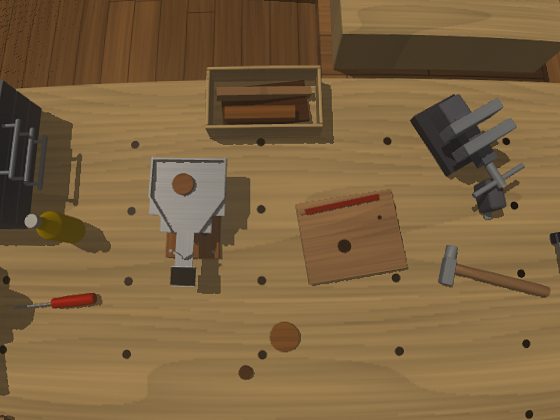

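View pics/scene0.png

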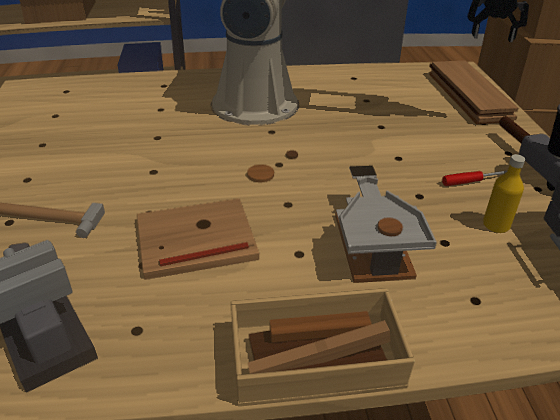

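View pics/wrist0.png

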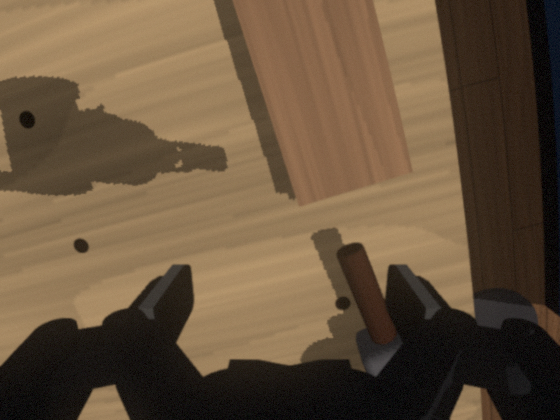

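The top view shows the pad at about (183,276), the plug at (183,184), the knot at (344,246) and the pencil at (342,204). I'll enlarge these.

Run:
```python
from h import *
f=load('top0')['frame'][:,:,::-1]
a=cv2.resize(f[145:295,135:245],None,fx=4,fy=4,interpolation=cv2.INTER_CUBIC)
b=cv2.resize(f[185:290,290:412],None,fx=4,fy=4,interpolation=cv2.INTER_CUBIC)
g=load('scene0')['frame'][:,:,::-1]
c=cv2.resize(g[155:285,325:445],None,fx=4,fy=4,interpolation=cv2.INTER_CUBIC)
d=cv2.resize(g[190:280,130:265],None,fx=4,fy=4,interpolation=cv2.INTER_CUBIC)
for i,x in enumerate((a,b,c,d)): cv2.imwrite(f'pics/c{i}.png',x)
```

```text
(no output)
```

View pics/c0.png

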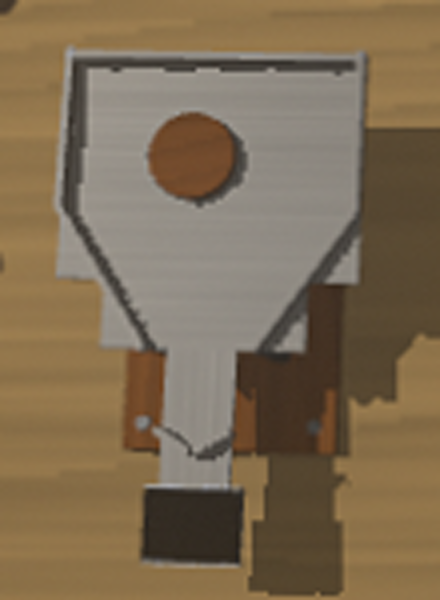

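View pics/c1.png

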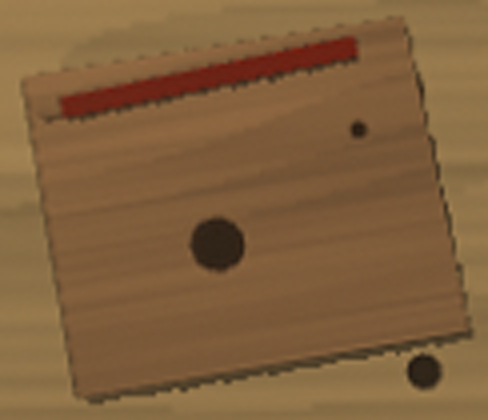

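View pics/c2.png

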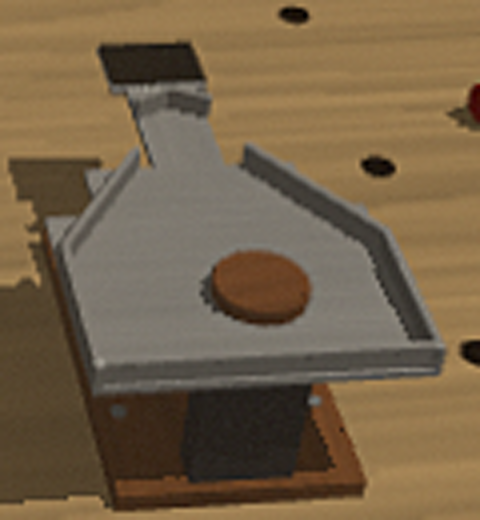

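View pics/c3.png

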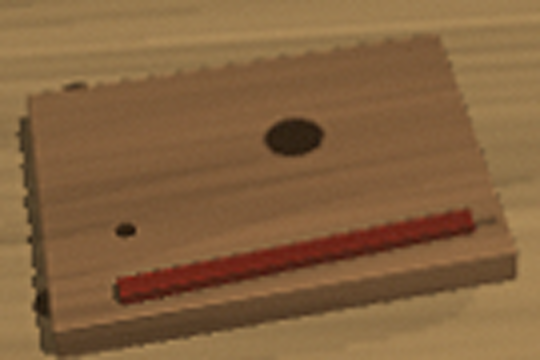

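```bash
cat >> h.py <<'E'
def KD(f):
    fl=210/np.tan(np.radians(f['vertical_fov'])/2)
    return np.array([[fl,0,f['cx']],[0,fl,f['cy']],[0,0,1]]),f['D']
def cfw(f):
    if 'camera_from_world' in f: return f['camera_from_world']
    s=f['s'];a,b,c=s['tcp_rot']
    from scipy.spatial.transform import Rotation as R
    T=np.eye(4);T[:3,:3]=R.from_euler('xyz',[a,b,c]).as_matrix();T[:3,3]=s['eef_pos']
    return np.linalg.inv(T@f['hand_eye'])
def ray(f,p):
    K,D=KD(f);u=cv2.undistortPoints(np.array([[p]],float),K,D)[0,0]
    M=cfw(f);Rm=M[:3,:3];o=-Rm.T@M[:3,3];d=Rm.T@np.array([u[0],u[1],1]);return o,d/np.linalg.norm(d)
def tri(L):
    A=np.zeros((3,3));b=np.zeros(3)
    rs=[ray(f,p) for f,p in L]
    for o,d in rs:
        P=np.eye(3)-np.outer(d,d);A+=P;b+=P@o
    x=np.linalg.solve(A,b);return x,[round(float(np.linalg.norm((np.eye(3)-np.outer(d,d))@(x-o))),1) for o,d in rs]
def onz(f,p,z):
    o,d=ray(f,p);return o+d*(z-o[2])/d[2]
def proj(f,X):
    M=cfw(f);K,D=KD(f);return cv2.projectPoints(np.array(X,float).reshape(-1,3),cv2.Rodrigues(M[:3,:3])[0],M[:3,3],K,D)[0][:,0]
def C(p,o,s=4): return (np.array(p,float)+.5)/s-.5+np.array(o)
E
python3 - <<'E'
from h import *
np.set_printoptions(precision=1,suppress=True)
t=load('top0');s=load('scene0')
ot=(135,145);ob=(290,185);os_=(325,155);od=(130,190)
for n,p,q in(('pad',(192.5,524),(152,65)),('plugtop',(192,155),(262,284)),('padTL',(146,487),(207,86)),('padTR',(243,489),(113,91)),('wideL',(68,50),(443,345)),('wideR',(367,53),(95,362))):
    x,e=tri([(t,C(p,ot)),(s,C(q,os_))]);print(n,x,e)
for n,p,q in(('knot',(217,244),(294,137)),('small',(358,129),(125,230)),('pencL',(60,106),(474,222)),('pencR',(357,47),(118,290))):
    x,e=tri([(t,C(p,ob)),(s,C(q,od))]);print(n,x,e, onz(t,C(p,ob),20),onz(s,C(q,od),20))
for n,p in (('padTL',(146,487)),('padTR',(243,489)),('padBR',(240,562)),('padBL',(141,558)),('pad',(192.5,524))): print(n,onz(t,C(p,ot),88))
for p in((165,352),(236,352),(160,484),(230,486)): print('strip',onz(t,C(p,ot),85))
for p in((68,50),(367,53)): print('wide',onz(t,C(p,ot),97))
E
```

```text
pad [500.4 185.3  84.6] [1.0, 1.0]
plugtop [689.9 188.9  90.5] [0.9, 0.9]
padTL [519.1 210.3  82.3] [1.1, 1.1]
padTR [517.8 160.4  81.6] [0.9, 0.9]
wideL [746.4 255.3  96.1] [0.6, 0.6]
wideR [741.4  97.6  97.4] [1.3, 1.3]
knot [ 561.3 -153.2   19.4] [0.6, 0.6] [ 561.2 -153.7   20. ] [ 562.1 -152.6   20. ]
small [ 623.9 -235.2   19.8] [0.5, 0.5] [ 623.9 -235.7   20. ] [ 624.3 -234.6   20. ]
pencL [638.9 -68.1  22.7] [0.8, 0.8] [639.2 -69.1  20. ] [635.9 -67.2  20. ]
pencR [ 669.9 -236.1   23.6] [0.8, 0.8] [ 670.6 -237.8   20. ] [ 666.2 -235.9   20. ]
padTL [518.8 207.6  88. ]
padTR [517.5 158.1  88. ]
padBR [481.2 159.1  88. ]
padBL [483.4 209.3  88. ]
pad [500.2 183.5  88. ]
strip [587.6 200.4  85. ]
strip [587.2 163.6  85. ]
strip [520.4 201.3  85. ]
strip [519.1 165.4  85. ]
wide [745.9 254.4  97. ]
wide [741.3  96.3  97. ]
```

The two views agree to about 1 mm. Pad centre is about (500, 184.3) and stand yaw about -0.03. That puts the nest near (565.5, 182) and the knot near (561.5, -153.2, 20). Next I move over the pad with the fingers shut.

Request:
servo_tool([
  [[2.6, -3.2, 0], 0.02, 0],
  [[2.6, -3.2, 0], 0.02, 0],
  [[2.6, -3.2, 0], 0.02, 0],
  [[2.6, -3.2, 0], 0.02, 0],
  [[2.6, -3.2, 0], 0.02, 0],
], squeeze=30)

```text
clock: 0.57
eef_pos: [289.3, 442.8, 242.1]
tcp_rot: [-3.141, -0.0, 2.986]
contact_force: [1.6, 0.5, -1.4]
opening: 0.299
```

Request:
servo_tool([
  [[2.6, -3.2, 0], 0.02, 0],
  [[2.6, -3.2, 0], 0.02, 0],
  [[2.6, -3.2, 0], 0.02, 0],
  [[2.6, -3.2, 0], 0.02, 0],
  [[2.6, -3.2, 0], 0.02, 0],
])

```text
clock: 0.98
eef_pos: [419.5, 282.7, 242.3]
tcp_rot: [3.142, 0.0, 3.086]
contact_force: [0.8, 0.8, -0.6]
opening: -0.005
```

Request:
servo_tool([
  [[2.6, -3.2, -2], 0.01, 0],
  [[2.6, -3.2, -2], 0.01, 0],
  [[2.6, -3.2, -2], 0, 0],
  [[0, 0, 0], 0, 0],
  [[0, 0, 0], 0, 0],
])

```text
clock: 1.4
eef_pos: [489.8, 195.3, 186.4]
tcp_rot: [-3.141, -0.002, 3.101]
contact_force: [-0.1, 1.1, -0.1]
opening: -0.001
```

Run:
```python
from h import *
f=grab('wrist','w1');s=f['s'];print(s['eef_pos'],s['tcp_rot'],s['contact_force'],s['opening'])
```

```text
[489.79721392 195.33849404 186.42658416] [-3.14055040e+00 -2.39909917e-03  3.10117263e+00] [-0.09398058  1.06453795 -0.10397724] -0.001454323753641697
```

View pics/w1.png

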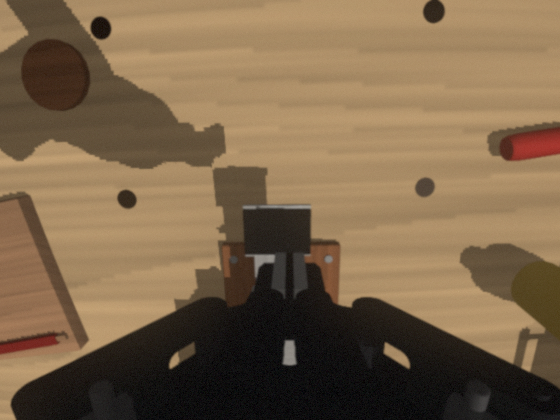

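Run:
```python
from h import *
f=load('w1');t=load('top0')
print(onz(f,(277.5,230.5),88),onz(f,(277.5,230.5),84))
print(tri([(f,(277.5,230.5)),(t,C((192.5,524),(135,145)))]))
g=cv2.resize(f['frame'][195:300,200:360,::-1],None,fx=5,fy=5,interpolation=cv2.INTER_CUBIC);cv2.imwrite('pics/w1c.png',g)
```

```text
[500.79602634 186.29411969  88.        ] [502.16672385 186.08308488  84.        ]
(array([500.99790977, 185.20892739,  84.86976525]), [1.2, 1.2])
```

View pics/w1c.png

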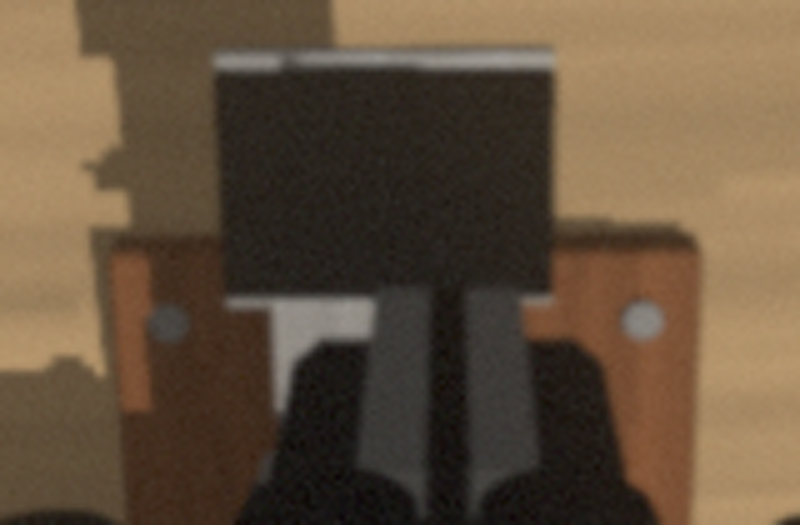

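Request:
servo_tool([
  [[0.5, -0.5, -2], 0.01, 0],
  [[0.5, -0.5, -2], 0, 0],
  [[0.1, -0.1, -2], 0, 0],
  [[0, 0, -1.5], 0, 0],
  [[0, 0, 0], 0, 0],
])

```text
clock: 1.87
eef_pos: [498.6, 186.9, 110.8]
tcp_rot: [-3.14, -0.003, 3.116]
contact_force: [-0.8, -0.6, -0.1]
opening: 0.001
```

Run:
```python
from h import *
f=grab('scene','s2');s=f['s'];print(s['eef_pos'],s['tcp_rot'],s['contact_force'],s['opening'])
cv2.imwrite('pics/s2c.png',cv2.resize(f['frame'][80:285,300:460,::-1],None,fx=3.5,fy=2.9))
```

```text
[498.59107046 186.89551651 110.77942808] [-3.1404729  -0.0034623   3.11625946] [-0.76366602 -0.55824438 -0.07424485] 0.0007694750894354602
```

View pics/s2c.png

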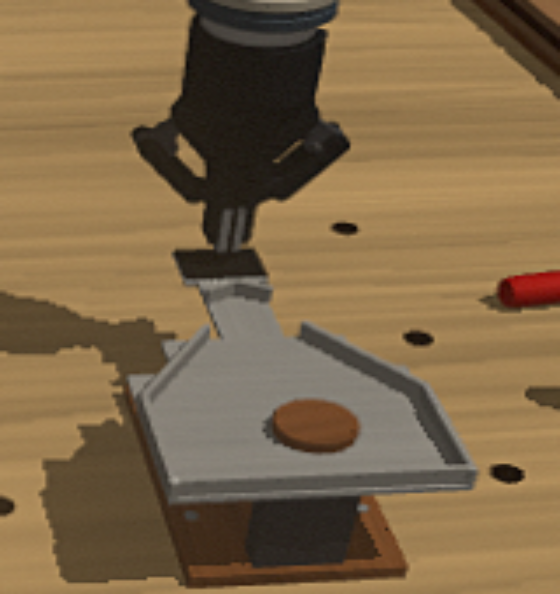

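The shut fingertips are just above the pad, centred on it. Pressing now.

Request:
servo_tool([
  [[0.2, -0.15, -0.8], 0, 0],
  [[0, 0, -0.8], 0, 0],
  [[0, 0, -0.8], 0, 0],
  [[0, 0, -0.8], 0, 0],
  [[0, 0, -0.8], 0, 0],
])

```text
clock: 2.33
eef_pos: [503.9, 185.3, 72.8]
tcp_rot: [3.141, 0.003, 3.115]
contact_force: [2.6, 2.4, 5.8]
opening: -0.0
```

Request:
servo_tool([
  [[0, 0, -0.6], 0, 0],
  [[0, 0, -0.5], 0, 0],
  [[0, 0, 0], 0, 0],
])

```text
clock: 2.58
eef_pos: [502.4, 184.4, 60.8]
tcp_rot: [-3.141, -0.001, 3.115]
contact_force: [1.2, 0.8, 5.5]
opening: 0.001
```

Request:
servo_tool([
  [[0, 0, -0.3], 0, 0],
  [[0, 0, -0.2], 0, 0],
  [[0, 0, 0], 0, 0],
])

```text
clock: 2.83
eef_pos: [502.7, 184.5, 56.6]
tcp_rot: [-3.141, -0.0, 3.115]
contact_force: [1.2, 0.2, 5.8]
opening: -0.001
```

Run:
```python
from h import *
f=grab('scene','s3');s=f['s'];print(s['eef_pos'],s['tcp_rot'],s['contact_force'],s['opening'])
cv2.imwrite('pics/s3c.png',cv2.resize(f['frame'][80:285,300:460,::-1],None,fx=3.5,fy=2.9))
```

```text
[502.71213556 184.54618513  56.59709806] [-3.14135839e+00 -9.76097370e-05  3.11475752e+00] [1.17819968 0.2118577  5.84634665] -0.0007991190721853612
```

View pics/s3c.png

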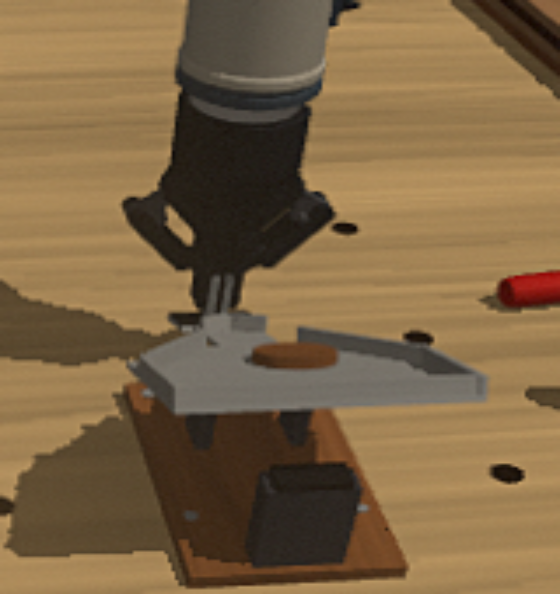

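Tipped and the plug is starting to slide. I press on gently until the force shows the stop.

Request:
servo_tool([
  [[0, 0, -0.2], 0, 0],
  [[0, 0, -0.1], 0, 0],
  [[0, 0, 0], 0, 0],
])

```text
clock: 3.13
eef_pos: [502.9, 184.6, 53.9]
tcp_rot: [-3.142, 0.0, 3.115]
contact_force: [1.1, -0.4, 6.4]
opening: 0.003
```

Request:
servo_tool([
  [[0, 0, -0.2], 0, 0],
  [[0, 0, -0.1], 0, 0],
  [[0, 0, 0], 0, 0],
])

```text
clock: 3.38
eef_pos: [503.4, 184.6, 52.3]
tcp_rot: [3.141, 0.001, 3.115]
contact_force: [-3.7, -2.7, 24.3]
opening: -0.002
```

Stop reached at 24 N. Ease off slightly and hold for about 1 s.

Request:
servo_tool([
  [[0, 0, 0.05], 0, 0],
  [[0, 0, 0], 0, 0],
  [[0, 0, 0], 0, 0],
  [[0, 0, 0], 0, 0],
  [[0, 0, 0], 0, 0],
])

```text
clock: 3.8
eef_pos: [503.3, 184.6, 52.7]
tcp_rot: [3.141, 0.001, 3.115]
contact_force: [-2.0, -2.7, 20.7]
opening: -0.004
```

Request:
servo_tool([
  [[0, 0, 0], 0, 0],
  [[0, 0, 0], 0, 0],
  [[0, 0, 0], 0, 0],
  [[0, 0, 0], 0, 0],
  [[0, 0, 0], 0, 0],
])

```text
clock: 4.22
eef_pos: [503.3, 184.6, 52.7]
tcp_rot: [3.141, 0.001, 3.115]
contact_force: [-1.6, -2.2, 19.8]
opening: -0.001
```

Request:
servo_tool([
  [[0, 0, 0], 0, 0],
  [[0, 0, 0], 0, 0],
  [[0, 0, 0], 0, 0],
  [[0, 0, 0], 0, 0],
  [[0, 0, 0], 0, 0],
])

```text
clock: 4.63
eef_pos: [503.3, 184.6, 52.6]
tcp_rot: [3.141, 0.001, 3.115]
contact_force: [-1.4, -0.7, 20.1]
opening: -0.002
```

Run:
```python
from h import *
f=grab('scene','s4');s=f['s'];print(s['eef_pos'],s['tcp_rot'],s['contact_force'],s['opening'])
cv2.imwrite('pics/s4c.png',cv2.resize(f['frame'][80:285,300:460,::-1],None,fx=3.5,fy=2.9))
f=grab('top','t4')
cv2.imwrite('pics/t4c.png',cv2.resize(f['frame'][145:295,135:245,::-1],None,fx=4,fy=4))
```

```text
[503.27032046 184.64426745  52.64960795] [3.14147133e+00 1.19122241e-03 3.11479818e+00] [-1.40936359 -0.700461   20.07540143] -0.0016247510681266727
```

View pics/s4c.png

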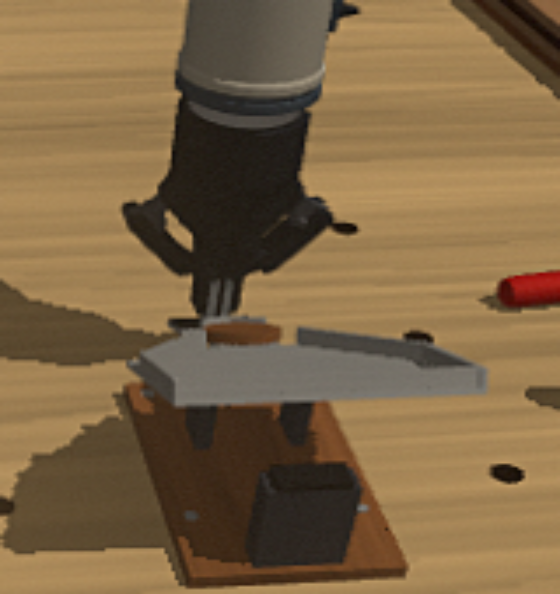

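View pics/t4c.png

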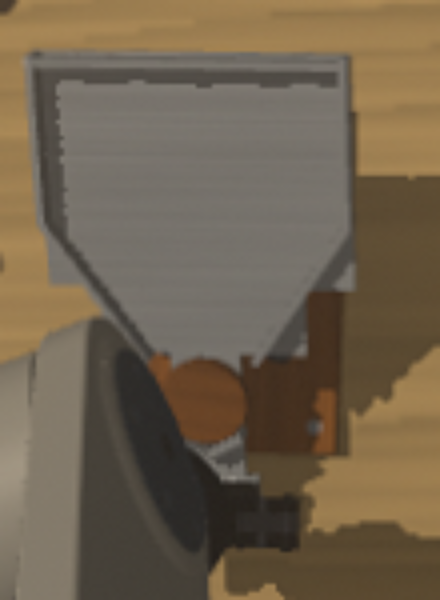

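The plug, at about (206,402) in the crop, is in the nest. I'll let the tray up slowly.

Request:
servo_tool([
  [[0, 0, 0.4], 0, 0],
  [[0, 0, 0.6], 0, 0],
  [[0, 0, 0.6], 0, 0],
  [[0, 0, 0.6], 0, 0],
  [[0, 0, 0.6], 0, 0],
])

```text
clock: 5.15
eef_pos: [501.5, 184.3, 79.4]
tcp_rot: [-3.141, -0.002, 3.115]
contact_force: [-4.2, 0.3, 3.2]
opening: 0.004
```

Request:
servo_tool([
  [[0, 0, 0.6], 0, 0],
  [[0, 0, 0.5], 0, 0],
  [[0, 0, 0.4], 0, 0],
  [[0, 0, 0.3], 0, 0],
  [[0, 0, 0.3], 0, 0],
])

```text
clock: 5.57
eef_pos: [503.4, 184.8, 100.7]
tcp_rot: [3.141, 0.002, 3.115]
contact_force: [0.5, 1.0, 0.4]
opening: -0.001
```

Request:
servo_tool([
  [[0, 0, 0.5], 0, 0],
  [[0, 0, 2], 0, 0],
  [[0, 0, 3], 0, 4],
  [[-1, 0, 3], 0, 6],
  [[-2, 0, 3], 0, 6],
])

```text
clock: 5.98
eef_pos: [474.1, 185.0, 216.7]
tcp_rot: [3.141, 0.002, 3.114]
contact_force: [0.4, 0.7, 0.8]
opening: 0.419
```

Request:
servo_tool([
  [[-2, 0, 2], 0, 6],
  [[-2, 0, 2], 0, 6],
  [[0, 0, 0], 0, 6],
  [[0, 0, 0], 0, 6],
])

```text
clock: 6.32
eef_pos: [433.1, 185.2, 256.6]
tcp_rot: [3.14, 0.003, 3.115]
contact_force: [0.6, -0.3, 1.3]
opening: 0.7
```

Run:
```python
from h import *
f=grab('scene','s5');s=f['s'];print(s['eef_pos'],s['tcp_rot'],s['contact_force'],s['opening'])
a=cv2.resize(f['frame'][155:285,325:445,::-1],None,fx=4,fy=4,interpolation=cv2.INTER_CUBIC)
f=grab('wrist','w5')
cv2.imwrite('pics/s5c.png',a)
```

```text
[433.05371387 185.15403518 256.5513075 ] [3.14012225 0.00326208 3.11548639] [ 0.60539977 -0.28155718  1.3430891 ] 0.7002033096734976
```

View pics/s5c.png

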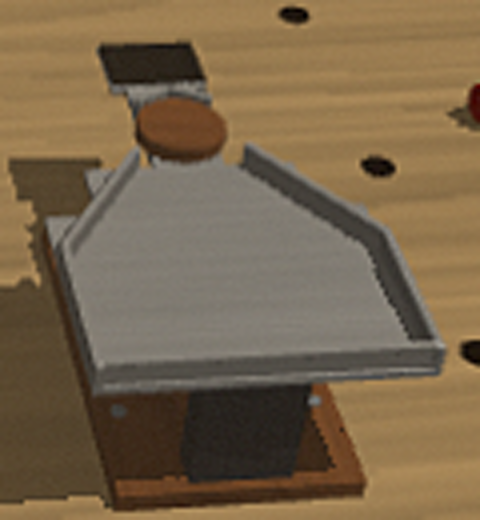

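View pics/w5.png

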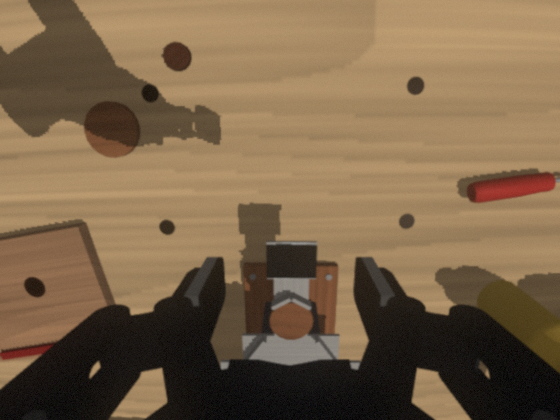

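Tray level again, plug in the nest. Measure its centre.

Run:
```python
from h import *
f=load('w5')
cv2.imwrite('pics/w5c.png',cv2.resize(f['frame'][235:365,225:360,::-1],None,fx=4.5,fy=4.5,interpolation=cv2.INTER_CUBIC))
g=load('s5')
cv2.imwrite('pics/s5d.png',cv2.resize(g['frame'][160:205,340:395,::-1],None,fx=10,fy=10,interpolation=cv2.INTER_CUBIC))
```

```text
(no output)
```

View pics/w5c.png

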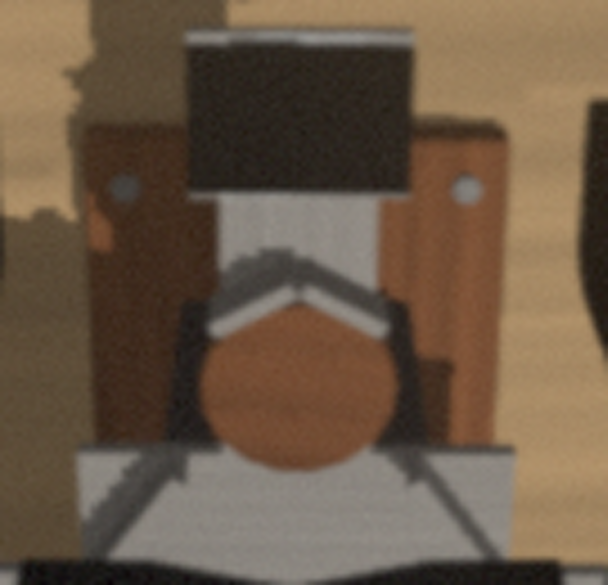

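View pics/s5d.png

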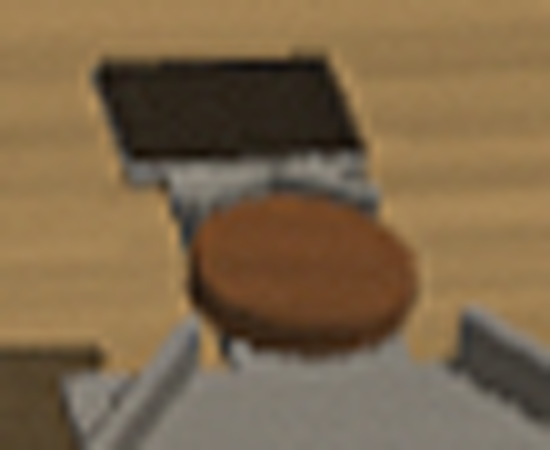

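Run:
```python
from h import *
np.set_printoptions(precision=1,suppress=True)
f=load('w5');g=load('s5');p=C((299.5,386),(225,235),4.5);q=C((304,265),(340,160),10)
print(tri([(f,p),(g,q)]),onz(f,p,94),onz(g,q,94))
for a in((201,386),(398,386)):print(onz(f,C(a,(225,235),4.5),94))
print(onz(f,C((299,117),(225,235),4.5),88))
for a in((218,300),(380,300)):print('strip',onz(f,C((a[0],220),(225,235),4.5),85))
```

```text
(array([566.7, 183.8,  92.6]), [0.0, 0.0]) [565.8 183.9  94. ] [568.6 183.1  94. ]
[565.3 161.2  94. ]
[566.4 206.6  94. ]
[500.8 185.3  88. ]
strip [527.4 166.2  85. ]
strip [528.3 203.2  85. ]
```

Request:
servo_tool([
  [[3.3, 0, -1.5], 0, 6],
  [[3.3, -0.1, -2], 0, 6],
  [[3.3, 0, -2], 0, 6],
  [[3.3, 0, -2], 0, 6],
  [[0, 0, 0], 0, 6],
])

```text
clock: 6.83
eef_pos: [568.1, 182.7, 173.8]
tcp_rot: [-3.139, -0.004, 3.113]
contact_force: [-0.1, -0.3, -0.3]
opening: 0.703
```

Request:
servo_tool([
  [[0.1, 0, -2], 0, 6],
  [[0, 0, -1.5], 0, 6],
  [[0, 0, -1], 0, 6],
  [[0, 0, 0], 0, 6],
])

```text
clock: 7.17
eef_pos: [564.1, 183.0, 132.0]
tcp_rot: [-3.14, -0.005, 3.115]
contact_force: [0.4, 0.1, -0.9]
opening: 0.705
```

Request:
servo_tool([
  [[0.1, 0.05, -1], 0, 6],
  [[0, 0, -0.8], 0, 6],
  [[0, 0, 0], 0, 6],
  [[0, 0, 0], 0, 6],
])

```text
clock: 7.5
eef_pos: [566.5, 184.2, 117.1]
tcp_rot: [-3.141, -0.0, 3.115]
contact_force: [0.4, 0.1, -0.3]
opening: 0.703
```

Run:
```python
from h import *
f=grab('wrist','w6');s=f['s'];print(s['eef_pos'],s['tcp_rot'],s['contact_force'],s['opening'])
g=grab('scene','s6')
cv2.imwrite('pics/s6c.png',cv2.resize(g['frame'][100:250,310:440,::-1],None,fx=4,fy=4,interpolation=cv2.INTER_CUBIC))
```

```text
[566.49416005 184.23730543 117.11994298] [-3.14144968e+00 -3.61333522e-04  3.11493007e+00] [ 0.41194068  0.05705428 -0.29383667] 0.7031812667442752
```

View pics/w6.png

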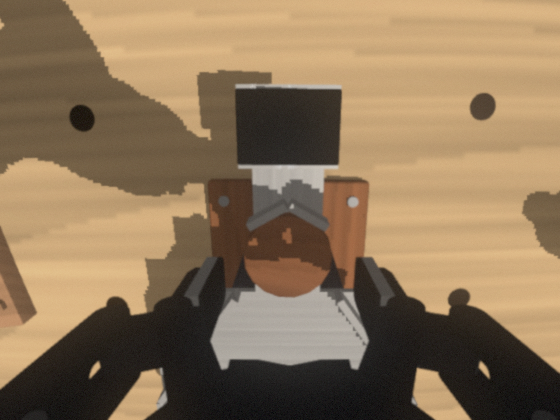

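View pics/s6c.png

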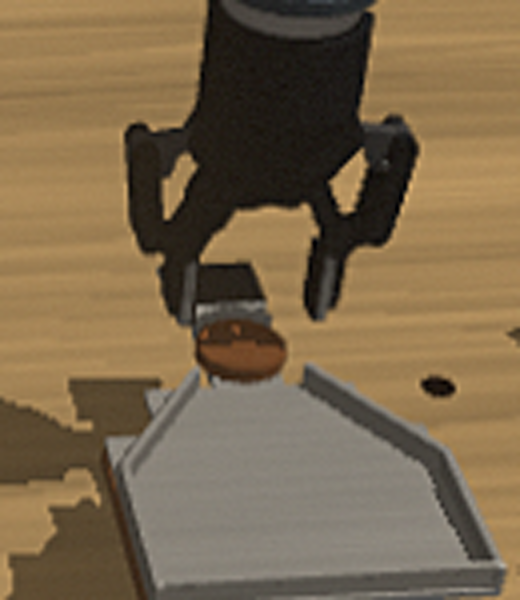

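The plug is centred between the fingers. I descend to grip height.

Request:
servo_tool([
  [[0, -0.05, -1], 0, 6],
  [[0, 0, -1], 0, 6],
  [[0, 0, -1], 0, 6],
  [[0, 0, -0.6], 0, 6],
  [[0, 0, 0], 0, 6],
])

```text
clock: 8.02
eef_pos: [565.4, 183.3, 79.1]
tcp_rot: [-3.141, -0.003, 3.115]
contact_force: [-1.0, -0.2, -0.8]
opening: 0.704
```

Request:
servo_tool([
  [[0, 0, 0], 0, 6],
  [[0, 0, 0], 0, 5.4],
])

```text
clock: 8.18
eef_pos: [566.8, 183.7, 81.2]
tcp_rot: [-3.142, -0.0, 3.115]
contact_force: [-0.1, -0.4, -0.4]
opening: 0.632
```

Run:
```python
from h import *
f=grab('wrist','w7');s=f['s'];print(s['eef_pos'],s['tcp_rot'],s['contact_force'],s['opening'])
g=grab('scene','s7')
cv2.imwrite('pics/s7c.png',cv2.resize(g['frame'][100:250,310:440,::-1],None,fx=4,fy=4,interpolation=cv2.INTER_CUBIC))
```

```text
[566.77442168 183.7497578   81.1793512 ] [-3.14155105e+00 -5.34935038e-05  3.11478510e+00] [-0.10712554 -0.36890501 -0.3852321 ] 0.6318059731553772
```

View pics/w7.png

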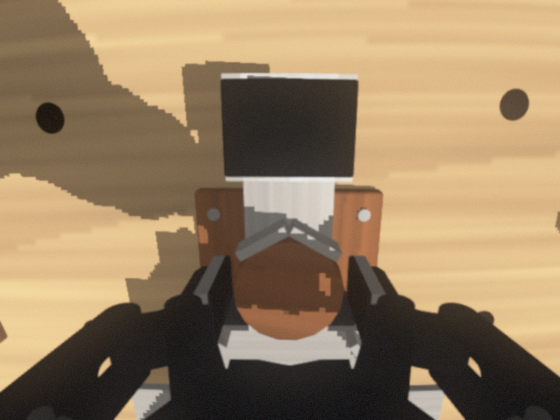

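View pics/s7c.png

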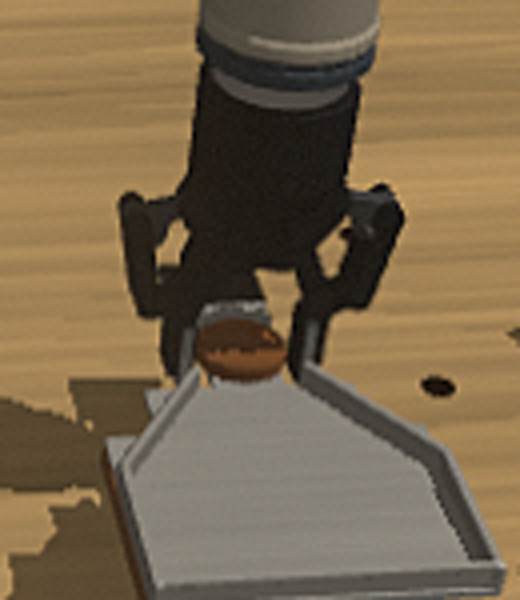

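Centred; close the jaws.

Request:
servo_tool([
  [[0, 0, -0.1], 0, 4.9],
  [[0, 0, 0], 0, 4.7],
  [[0, 0, 0], 0, 4.2],
  [[0, 0, 0], 0, 4],
  [[0, 0, 0], 0, 4],
], squeeze=25)

```text
clock: 8.7
eef_pos: [566.8, 183.8, 80.6]
tcp_rot: [3.141, 0.0, 3.115]
contact_force: [-1.5, 0.0, 4.8]
opening: 0.522
```

Request:
servo_tool([
  [[0, 0, 0], 0, 3.5],
  [[0, 0, 0], 0, 3.5],
  [[0, 0, 0], 0, 3.5],
  [[0, 0, 0], 0, 3.5],
])

```text
clock: 9.03
eef_pos: [566.9, 183.8, 80.6]
tcp_rot: [3.141, 0.0, 3.115]
contact_force: [-1.7, -0.1, 5.5]
opening: 0.526
```

Request:
servo_tool([
  [[0, 0, 0.3], 0, 3.5],
  [[0, 0, 0.6], 0, 3.5],
  [[0, 0, 1.2], 0, 3.5],
  [[0, 0, 2], 0, 3.5],
  [[0, 0, 2], 0, 3.5],
])

```text
clock: 9.45
eef_pos: [566.0, 183.6, 142.1]
tcp_rot: [-3.141, -0.002, 3.115]
contact_force: [0.7, -0.0, -0.2]
opening: 0.527
```

Request:
servo_tool([
  [[0, 0, 2], 0, 3.5],
  [[0, 0, 2], 0, 3.5],
  [[0, 0, 0], 0, 3.5],
  [[0, 0, 0], 0, 3.5],
])

```text
clock: 9.78
eef_pos: [567.2, 184.0, 183.0]
tcp_rot: [3.141, 0.002, 3.115]
contact_force: [-0.3, 0.7, -0.2]
opening: 0.525
```

Run:
```python
from h import *
f=grab('wrist','w8');s=f['s'];print(s['eef_pos'],s['tcp_rot'],s['contact_force'],s['opening'])
g=grab('scene','s8')
cv2.imwrite('pics/s8c.png',cv2.resize(g['frame'][60:250,310:440,::-1],None,fx=3,fy=3,interpolation=cv2.INTER_CUBIC))
```

```text
[567.22926492 184.02087814 183.0313237 ] [3.14052929e+00 2.48729907e-03 3.11479125e+00] [-0.26228424  0.67652148 -0.1621577 ] 0.5249764926144671
```

View pics/w8.png

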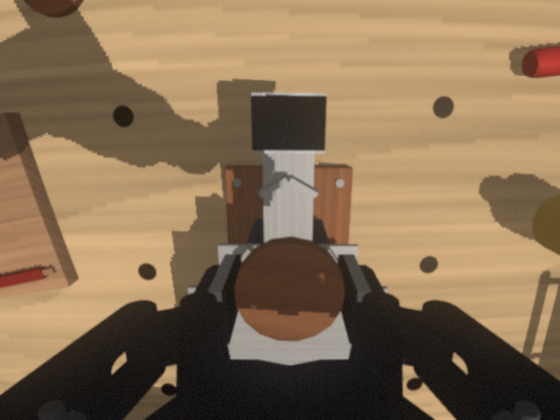

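View pics/s8c.png

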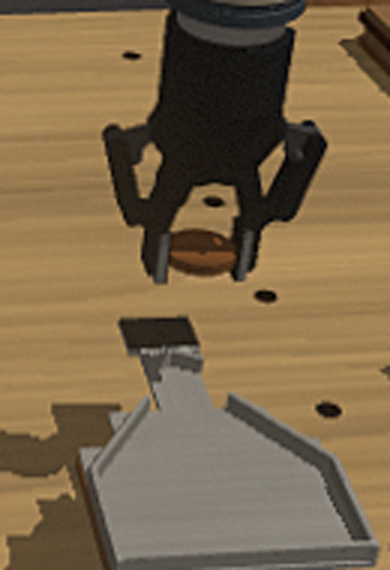

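Run:
```python
from h import *
f=load('w8');g=load('s8')
cv2.imwrite('pics/w8c.png',cv2.resize(f['frame'][225:365,220:360,::-1],None,fx=4,fy=4,interpolation=cv2.INTER_CUBIC))
cv2.imwrite('pics/s8d.png',cv2.resize(g['frame'][125:165,350:405,::-1],None,fx=10,fy=10,interpolation=cv2.INTER_CUBIC))
```

```text
(no output)
```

View pics/w8c.png

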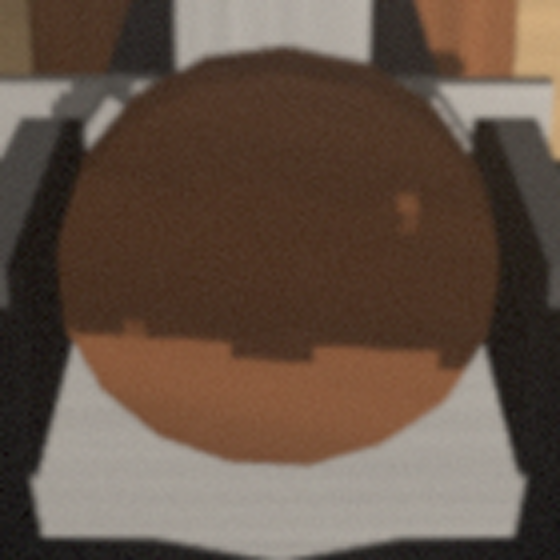

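View pics/s8d.png

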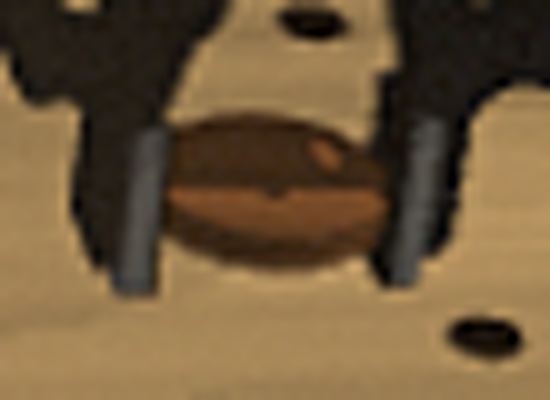

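Run:
```python
from h import *
f=load('w8');T=np.linalg.inv(cfw(f))
s=f['s'];p=s['eef_pos'];th=np.linspace(0,2*np.pi,180)
def ell(dx,dz,tilt,h):
    c=np.array([p[0]+dx,p[1],p[2]+dz])
    L=np.c_[23*np.cos(th),23*np.sin(th),0*th+h]
    ct,st=np.cos(tilt),np.sin(tilt)
    R=np.array([[ct,0,st],[0,1,0],[-st,0,ct]])
    u=(proj(f,L@R.T+c)-np.array([220,225])+.5)*4-.5
    return u[:,0].min().round(),u[:,0].max().round(),u[:,1].min().round(),u[:,1].max().round()
for t in(-.2,-.1,0,.1,.2):
  for dz in (6,9):print(t,dz,'top',ell(0,dz,t,4.5),'bot',ell(0,dz,t,-4.5))
```

```text
-0.2 6 top (np.float64(55.0), np.float64(497.0), np.float64(35.0), np.float64(463.0)) bot (np.float64(69.0), np.float64(484.0), np.float64(23.0), np.float64(426.0))
-0.2 9 top (np.float64(51.0), np.float64(501.0), np.float64(45.0), np.float64(482.0)) bot (np.float64(65.0), np.float64(488.0), np.float64(32.0), np.float64(443.0))
-0.1 6 top (np.float64(55.0), np.float64(497.0), np.float64(43.0), np.float64(456.0)) bot (np.float64(69.0), np.float64(484.0), np.float64(23.0), np.float64(413.0))
-0.1 9 top (np.float64(51.0), np.float64(501.0), np.float64(54.0), np.float64(474.0)) bot (np.float64(65.0), np.float64(488.0), np.float64(32.0), np.float64(429.0))
0 6 top (np.float64(55.0), np.float64(497.0), np.float64(55.0), np.float64(447.0)) bot (np.float64(68.0), np.float64(484.0), np.float64(25.0), np.float64(398.0))
0 9 top (np.float64(51.0), np.float64(501.0), np.float64(66.0), np.float64(465.0)) bot (np.float64(64.0), np.float64(488.0), np.float64(34.0), np.float64(414.0))
0.1 6 top (np.float64(55.0), np.float64(497.0), np.float64(68.0), np.float64(437.0)) bot (np.float64(68.0), np.float64(484.0), np.float64(29.0), np.float64(383.0))
0.1 9 top (np.float64(51.0), np.float64(501.0), np.float64(80.0), np.float64(454.0)) bot (np.float64(64.0), np.float64(488.0), np.float64(39.0), np.float64(398.0))
0.2 6 top (np.float64(56.0), np.float64(497.0), np.float64(84.0), np.float64(425.0)) bot (np.float64(67.0), np.float64(484.0), np.float64(36.0), np.float64(366.0))
0.2 9 top (np.float64(51.0), np.float64(501.0), np.float64(96.0), np.float64(441.0)) bot (np.float64(63.0), np.float64(489.0), np.float64(46.0), np.float64(381.0))
```

The plug is held flat, but the fingertips may hang below its underside and would touch the board first. I'll measure how far.

Run:
```python
from h import *
g=load('s8');p=load('w8')['s']['eef_pos']
def atx(f,px,x):
    o,d=ray(f,px);return o+d*(x-o[0])/d[0]
for a in((157,292),(114,292),(390,285),(417,285)):
    X=atx(g,C(a,(350,125),10),p[0]+11);print('tip',X-p)
# plug bottom front point: y mid
X=atx(g,C((283,270),(350,125),10),p[0]+23);print('plug bottom front',X-p)
X=atx(g,C((278,245),(350,125),10),p[0]+23);print('plug top front',X-p)
```

```text
tip [ 11.         -22.59793864  -6.01544945]
tip [ 11.         -31.00990854  -5.5384621 ]
tip [11.         23.27087723 -7.01460074]
tip [11.         28.66475239 -7.31014062]
plug bottom front [23.         -2.72880737  5.1492937 ]
plug top front [23.         -4.39844686 10.67838852]
```

Tips stand about 6.5 mm below the TCP and the plug underside about 4.5 mm above it, so the fingers hang 11 mm below the plug. I'll set the plug back in the nest and grip it about 12 mm higher.

Request:
servo_tool([
  [[0, 0, -2.2], 0, 3.5],
  [[0, 0, -2.2], 0, 3.5],
  [[0, 0, -2], 0, 3.5],
  [[0, 0, -1], 0, 3.5],
  [[0, 0, 0], 0, 3.5],
])

```text
clock: 10.3
eef_pos: [564.4, 183.0, 104.0]
tcp_rot: [-3.14, -0.006, 3.115]
contact_force: [-0.4, -1.0, 0.0]
opening: 0.522
```

Request:
servo_tool([
  [[0, 0, -0.8], 0, 3.5],
  [[0, 0, -0.6], 0, 3.5],
  [[0, 0, -0.4], 0, 3.5],
  [[0, 0, 0], 0, 3.5],
  [[0, 0, 0], 0, 3.5],
])

```text
clock: 10.72
eef_pos: [566.9, 183.8, 89.5]
tcp_rot: [3.141, 0.0, 3.115]
contact_force: [0.2, 0.3, 0.1]
opening: 0.525
```

Request:
servo_tool([
  [[0, 0, -0.3], 0, 3.5],
  [[0, 0, -0.2], 0, 3.5],
  [[0, 0, -0.2], 0, 3.5],
  [[0, 0, 0], 0, 3.5],
  [[0, 0, 0], 0, 3.5],
])

```text
clock: 11.13
eef_pos: [566.8, 183.7, 82.2]
tcp_rot: [-3.142, 0.0, 3.115]
contact_force: [0.1, -0.8, 0.0]
opening: 0.527
```

Request:
servo_tool([
  [[0, 0, -0.1], 0, 3.5],
  [[0, 0, -0.05], 0, 3.5],
  [[0, 0, 0], 0, 3.5],
])

```text
clock: 11.38
eef_pos: [566.8, 183.7, 80.7]
tcp_rot: [3.142, 0.0, 3.115]
contact_force: [1.3, 0.0, 0.1]
opening: 0.524
```

Request:
servo_tool([
  [[0, 0, -0.05], 0, 3.5],
  [[0, 0, -0.05], 0, 3.5],
  [[0, 0, 0], 0, 3.5],
])

```text
clock: 11.63
eef_pos: [566.7, 183.8, 80.3]
tcp_rot: [3.142, 0.0, 3.115]
contact_force: [-2.0, -1.4, 8.8]
opening: 0.525
```

Request:
servo_tool([
  [[0, 0, 0.03], 0, 3.5],
  [[0, 0, 0], 0, 4.7],
  [[0, 0, 0], 0, 5],
  [[0, 0, 0], 0, 5.5],
  [[0, 0, 0], 0, 6],
])

```text
clock: 12.05
eef_pos: [566.5, 183.7, 79.9]
tcp_rot: [-3.142, -0.0, 3.115]
contact_force: [-0.1, 0.9, -0.9]
opening: 0.701
```

Request:
servo_tool([
  [[0, 0, 0.5], 0, 6],
  [[0, 0, 0.7], 0, 6],
  [[0, 0, 0], 0, 6],
  [[0, 0, 0], 0, 6],
])

```text
clock: 12.38
eef_pos: [567.2, 183.9, 92.8]
tcp_rot: [3.141, 0.001, 3.115]
contact_force: [0.1, -0.6, -0.4]
opening: 0.704
```

Run:
```python
from h import *
f=grab('wrist','w9');s=f['s'];print(s['eef_pos'],s['tcp_rot'],s['contact_force'],s['opening'])
g=grab('scene','s9')
cv2.imwrite('pics/s9c.png',cv2.resize(g['frame'][100:250,310:440,::-1],None,fx=4,fy=4,interpolation=cv2.INTER_CUBIC))
```

```text
[567.19513834 183.91714297  92.81561334] [3.14109930e+00 1.37393428e-03 3.11480253e+00] [ 0.14168594 -0.62183111 -0.37799286] 0.704366207264755
```

View pics/w9.png

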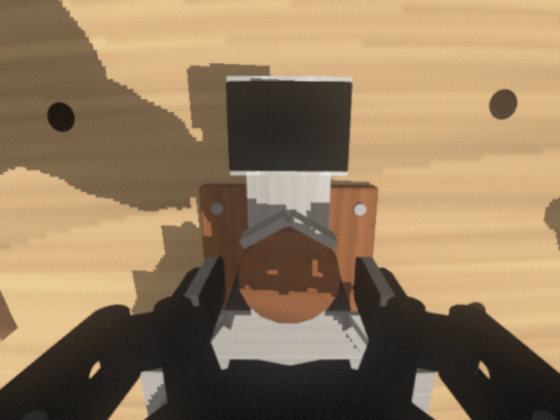

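View pics/s9c.png

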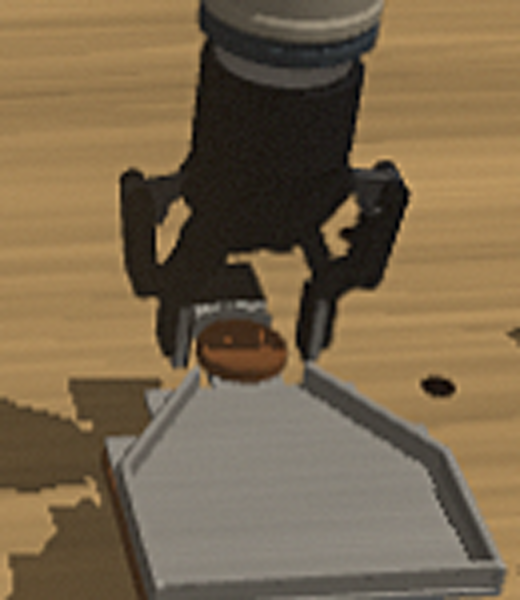

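Plug back in the nest, level. I close at this higher grip.

Request:
servo_tool([
  [[0, 0, 0], 0, 5.2],
  [[0, 0, 0], 0, 4.7],
  [[0, 0, 0], 0, 4.2],
  [[0, 0, 0], 0, 4],
  [[0, 0, 0], 0, 3.5],
])

```text
clock: 12.9
eef_pos: [566.7, 183.7, 92.1]
tcp_rot: [-3.142, -0.0, 3.115]
contact_force: [-1.1, 0.2, 2.6]
opening: 0.524
```

Request:
servo_tool([
  [[0, 0, 0], 0, 3.5],
  [[0, 0, 0], 0, 3.5],
  [[0, 0, 0], 0, 3.5],
])

```text
clock: 13.15
eef_pos: [566.6, 183.7, 92.1]
tcp_rot: [-3.142, -0.0, 3.115]
contact_force: [-1.0, -0.7, 2.8]
opening: 0.522
```

Request:
servo_tool([
  [[0, 0, 0.3], 0, 3.5],
  [[0, 0, 0.6], 0, 3.5],
  [[0, 0, 1.2], 0, 3.5],
  [[0, 0, 2], 0, 3.5],
  [[0, 0, 1.5], 0, 3.5],
])

```text
clock: 13.57
eef_pos: [566.9, 183.8, 149.9]
tcp_rot: [3.141, 0.0, 3.115]
contact_force: [0.1, 0.4, -0.1]
opening: 0.523
```

Request:
servo_tool([
  [[0, 0, 1], 0, 3.5],
  [[0, 0, 0], 0, 3.5],
  [[0, 0, 0], 0, 3.5],
  [[0, 0, 0], 0, 3.5],
])

```text
clock: 13.9
eef_pos: [566.2, 183.6, 157.5]
tcp_rot: [-3.141, -0.001, 3.115]
contact_force: [-0.4, -0.0, -0.1]
opening: 0.519
```

Run:
```python
from h import *
f=grab('wrist','w10');s=f['s'];print(s['eef_pos'],s['tcp_rot'],s['contact_force'],s['opening'])
g=grab('scene','s10')
cv2.imwrite('pics/w10c.png',cv2.resize(f['frame'][225:365,220:360,::-1],None,fx=4,fy=4,interpolation=cv2.INTER_CUBIC))
cv2.imwrite('pics/s10d.png',cv2.resize(g['frame'][125:185,345:405,::-1],None,fx=10,fy=10,interpolation=cv2.INTER_CUBIC))
```

```text
[566.16097856 183.59282112 157.49677943] [-3.14135825e+00 -8.21644908e-04  3.11475940e+00] [-0.40138254 -0.00270478 -0.13586143] 0.5188568466556834
```

View pics/w10c.png

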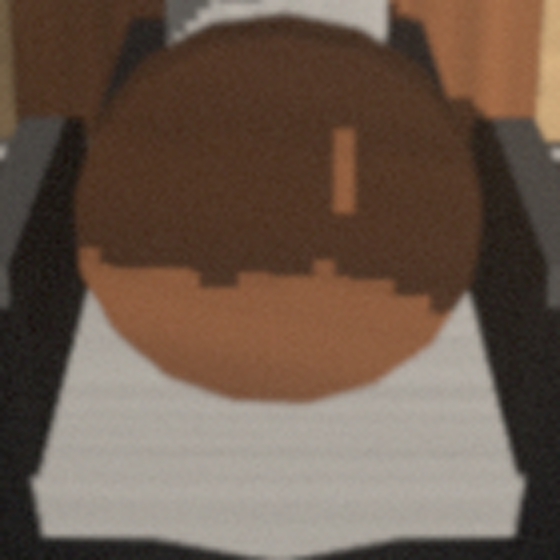

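View pics/s10d.png

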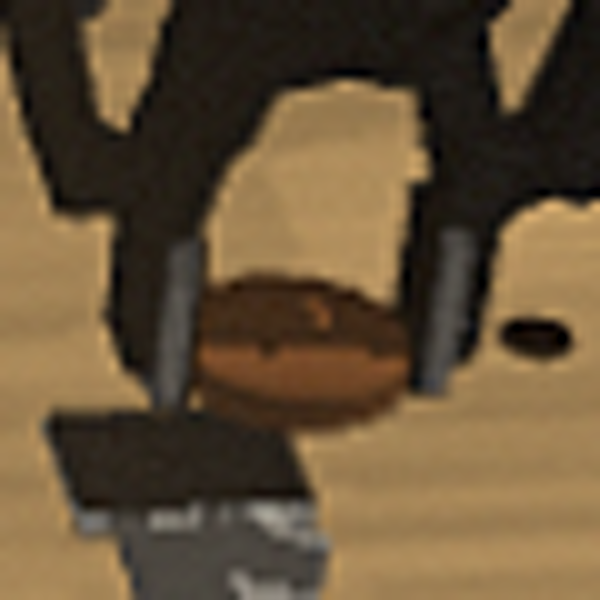

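Run:
```python
from h import *
from scipy.optimize import least_squares
f=load('w10');g=load('s10');p=f['s']['eef_pos'];th=np.linspace(0,2*np.pi,180)
def ext(v):
    dx,dy,dz,tilt=v;ct,st=np.cos(tilt),np.sin(tilt)
    R=np.array([[ct,0,st],[0,1,0],[-st,0,ct]])
    U=np.vstack([(proj(f,np.c_[23*np.cos(th),23*np.sin(th),0*th+h]@R.T+p+[dx,dy,dz])-np.array([220,225])+.5)*4-.5 for h in(4.5,-4.5)])
    return np.array([U[:,0].min(),U[:,0].max(),U[:,1].min(),U[:,1].max()])
q=least_squares(lambda v:ext(v)-[77,482,15,402],[1,0,-2,0],diff_step=1e-3);print(q.x,q.fun)
def atx(f,px,x):
    o,d=ray(f,px);return o+d*(x-o[0])/d[0]
o=(345,125)
for a in((170,405),(430,393)): print('tip',atx(g,C(a,o,10),p[0]+11)-p)
print('plug bottom',atx(g,C((305,432),o,10),p[0]+23)-p,'topfront',atx(g,C((305,403),o,10),p[0]+23)-p)
```

```text
[ 2.92172559  0.29717449 -5.99511043  0.03108553] [ 0.00000000e+00 -2.27373675e-13  4.32009983e-12 -3.86535248e-12]
tip [ 11.         -26.26460571  -6.33708885]
tip [11.         25.56864898 -6.72479031]
plug bottom [23.         -2.80199518 -6.08391072] topfront [23.         -3.63646628  0.54672515]
```

Good: the plug underside now sits at or just below the fingertips. Next I move beside the knot and view it with the wrist camera.

Request:
servo_tool([
  [[0.5, -2.5, 0], 0, 3.5],
  [[0.5, -3.6, 0], 0, 3.5],
  [[0.5, -3.6, 0], 0, 3.5],
  [[0.5, -3.6, 0], 0, 3.5],
  [[0.5, -3.6, 0], 0, 3.5],
])

```text
clock: 14.42
eef_pos: [591.2, 13.2, 157.2]
tcp_rot: [-3.142, -0.001, 3.115]
contact_force: [0.6, 0.3, -0.1]
opening: 0.523
```

Request:
servo_tool([
  [[0.5, -3.6, 0], 0, 3.5],
  [[0.5, -3.6, 0], 0, 3.5],
  [[0.5, -3.6, 0], 0, 3.5],
  [[0.5, -3, 0], 0, 3.5],
  [[0, -2, 0], 0, 3.5],
])

```text
clock: 14.83
eef_pos: [611.9, -146.3, 157.1]
tcp_rot: [-3.141, -0.001, 3.113]
contact_force: [0.3, 0.8, -0.1]
opening: 0.524
```

Request:
servo_tool([
  [[0, 0, 0], 0, 3.5],
  [[0, 0, 0], 0, 3.5],
  [[0, 0, 0], 0, 3.5],
  [[0, 0, 0], 0, 3.5],
])

```text
clock: 15.17
eef_pos: [611.4, -142.1, 157.6]
tcp_rot: [3.141, -0.001, 3.116]
contact_force: [-0.1, 0.6, 1.7]
opening: 0.526
```

Run:
```python
from h import *
f=grab('wrist','w11');s=f['s'];print(s['eef_pos'],s['tcp_rot'],s['contact_force'],s['opening'])
g=grab('scene','s11');t=grab('top','t11')
cv2.imwrite('pics/s11d.png',cv2.resize(g['frame'][110:280,120:290,::-1],None,fx=3.5,fy=3.5,interpolation=cv2.INTER_CUBIC))
```

```text
[ 611.35417595 -142.08649716  157.60399599] [ 3.14112813e+00 -8.96200230e-04  3.11571907e+00] [-0.09374356  0.55008956  1.70901324] 0.5259614518643618
```

View pics/w11.png

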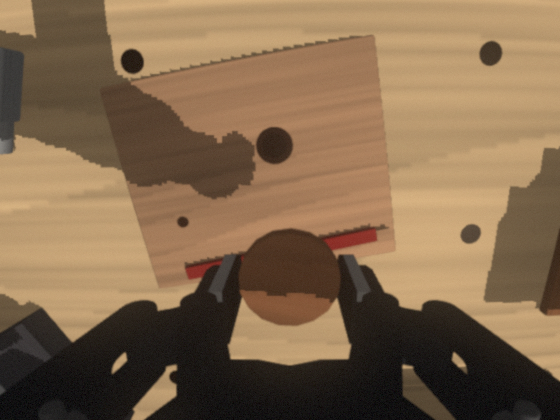

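View pics/s11d.png

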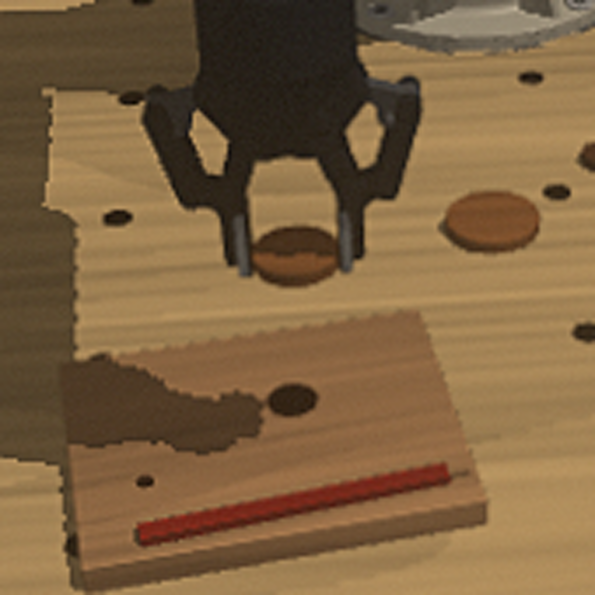

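View pics/t11.png

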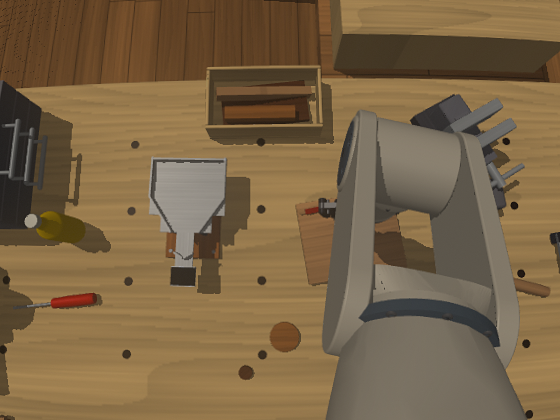

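Run:
```python
from h import *
from scipy.optimize import least_squares
np.set_printoptions(precision=1,suppress=True)
f=load('w11');g=load('s11');p=f['s']['eef_pos'];th=np.linspace(0,2*np.pi,180)
# dark blob centroid
b=f['frame'][115:180,240:310].astype(int).sum(2)<170
n,l,st,ce=cv2.connectedComponentsWithStats(b.astype(np.uint8));i=1+st[1:,4].argmax();k=ce[i]+[240,115];print('knot px',k,st[i])
print('knot wrist',onz(f,k,20))
b=g['frame'][210:240,190:220].astype(int).sum(2)<140
n,l,st,ce=cv2.connectedComponentsWithStats(b.astype(np.uint8));i=1+st[1:,4].argmax();ks=ce[i]+[190,210];print('knot scene',ks,st[i],onz(g,ks,20));print(tri([(f,k),(g,ks)]))
def ext(cam,v,tilt=0):
    dx,dy,dz=v
    U=np.vstack([proj(cam,np.c_[23*np.cos(th),23*np.sin(th),0*th+h]+p+[dx,dy,dz]) for h in(4.5,-4.5)])
    return np.array([U[:,0].min(),U[:,0].max(),U[:,1].min(),U[:,1].max()])
for n,cam in(('w11',f),('s11',g)):
  print(n,[ext(cam,(dx,0,-2.6)) for dx in(0,3)], ext(cam,(3,0,-5.6)))
cv2.imwrite('pics/w11c.png',cv2.resize(f['frame'][215:335,220:360,::-1],None,fx=5,fy=5,interpolation=cv2.INTER_CUBIC))
cv2.imwrite('pics/s11e.png',cv2.resize(g['frame'][165:200,175:230,::-1],None,fx=12,fy=12,interpolation=cv2.INTER_CUBIC))
```

```text
knot px [273.9 145. ] [ 17  13  35  35 955]
knot wrist [ 562.9 -153.1   20. ]
knot scene [203.  223.9] [ 7 10 13  9 91] [ 562.2 -152.9   20. ]
(array([ 562.9, -153. ,   20.5]), [0.1, 0.1])
w11 [array([236.6, 340.7, 224.4, 324.8]), array([237.1, 340.6, 230.7, 330.3])] [238.1 339.6 228.6 326.5]
s11 [array([190.9, 216.9, 173.5, 192.3]), array([190.9, 217. , 174.4, 193.3])] [191.  217.1 175.8 194.7]
```

View pics/w11c.png

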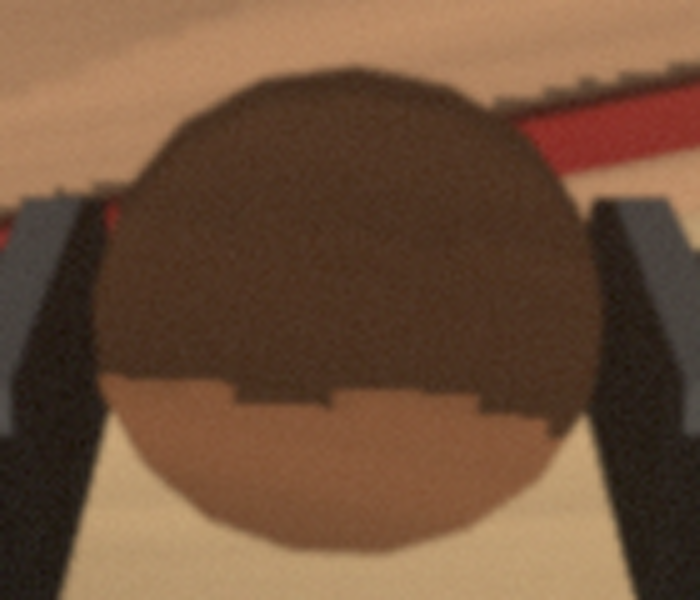

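View pics/s11e.png

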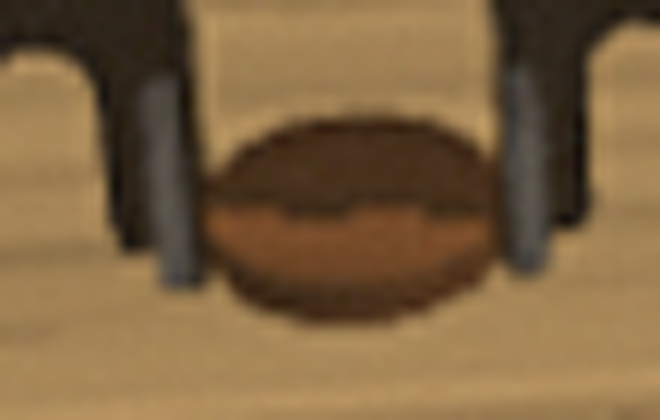

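Wrist, scene and top put the knot at about (562.5, -153.1). The plug centre sits about (+1.2, +0.4) from the TCP, so the target TCP is (561.3, -153.5).

Request:
servo_tool([
  [[-1.5, -0.3, -2], 0, 3.5],
  [[-2, -0.4, -2.5], 0, 3.5],
  [[-1.5, -0.4, -2.5], 0, 3.5],
  [[0, 0, -1.5], 0, 3.5],
  [[0, 0, 0], 0, 3.5],
])

```text
clock: 15.73
eef_pos: [558.8, -153.2, 70.2]
tcp_rot: [3.14, -0.005, 3.115]
contact_force: [-0.6, -0.0, 0.7]
opening: 0.526
```

Request:
servo_tool([
  [[0, 0, 0], 0, 3.5],
  [[0, 0, 0], 0, 3.5],
  [[0, 0, 0], 0, 3.5],
])

```text
clock: 15.98
eef_pos: [563.2, -154.3, 74.5]
tcp_rot: [-3.141, 0.003, 3.115]
contact_force: [0.1, -0.2, -0.7]
opening: 0.523
```

Request:
servo_tool([
  [[0, 0.05, -0.8], 0, 3.5],
  [[0, 0, -1], 0, 3.5],
  [[0, 0, -0.8], 0, 3.5],
  [[0, 0, -0.6], 0, 3.5],
  [[0, 0, 0], 0, 3.5],
])

```text
clock: 16.4
eef_pos: [560.5, -153.4, 39.1]
tcp_rot: [3.141, -0.003, 3.115]
contact_force: [0.3, 0.3, 0.2]
opening: 0.523
```

Request:
servo_tool([
  [[0, 0, 0], 0, 3.5],
  [[0, 0, 0], 0, 3.5],
  [[0, 0, 0], 0, 3.5],
])

```text
clock: 16.65
eef_pos: [561.9, -153.9, 41.3]
tcp_rot: [-3.141, 0.0, 3.115]
contact_force: [0.2, 0.1, 0.2]
opening: 0.522
```

Run:
```python
from h import *
f=grab('wrist','w12');s=f['s'];print(s['eef_pos'],s['tcp_rot'],s['contact_force'],s['opening'])
g=grab('scene','s12')
cv2.imwrite('pics/s12d.png',cv2.resize(g['frame'][170:280,120:270,::-1],None,fx=4,fy=4,interpolation=cv2.INTER_CUBIC))
```

```text
[ 561.9122724  -153.88209127   41.28637119] [-3.14148702e+00  4.47122607e-04  3.11472170e+00] [0.23358021 0.07110016 0.24593327] 0.5217147490964602
```

View pics/w12.png

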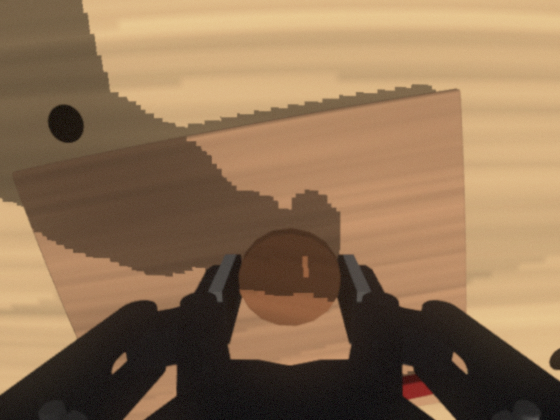

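View pics/s12d.png

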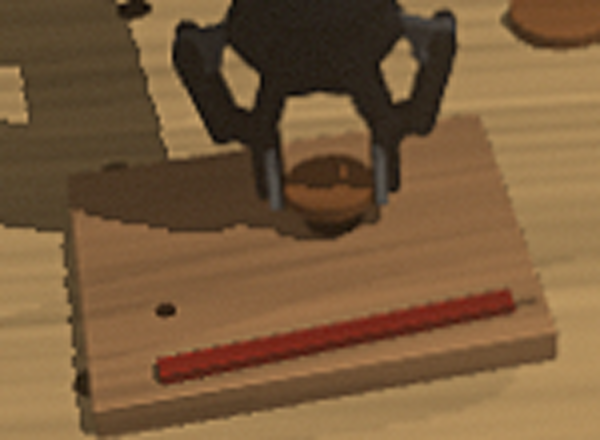

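Request:
servo_tool([
  [[-0.05, 0.04, -0.4], 0, 3.5],
  [[0, 0, -0.4], 0, 3.5],
  [[0, 0, -0.2], 0, 3.5],
  [[0, 0, 0], 0, 3.5],
  [[0, 0, 0], 0, 3.5],
])

```text
clock: 17.17
eef_pos: [561.0, -153.3, 30.7]
tcp_rot: [3.141, -0.001, 3.115]
contact_force: [-0.5, 0.0, 0.7]
opening: 0.522
```

Request:
servo_tool([
  [[0, 0, -0.1], 0, 3.5],
  [[0, 0, -0.1], 0, 3.5],
  [[0, 0, 0], 0, 3.5],
])

```text
clock: 17.42
eef_pos: [561.3, -153.4, 29.0]
tcp_rot: [-3.142, 0.0, 3.115]
contact_force: [0.3, 0.3, -0.5]
opening: 0.521
```

Request:
servo_tool([
  [[0, 0, -0.08], 0, 3.5],
  [[0, 0, -0.04], 0, 3.5],
  [[0, 0, 0], 0, 3.5],
  [[0, 0, 0], 0, 3.5],
])

```text
clock: 17.75
eef_pos: [561.3, -153.4, 28.9]
tcp_rot: [-3.141, 0.0, 3.115]
contact_force: [-3.3, 0.5, 13.9]
opening: 0.525
```

Request:
servo_tool([
  [[0, 0, -0.03], 0, 3.5],
  [[0, 0, -0.02], 0, 3.5],
  [[0, 0, 0], 0, 3.5],
])

```text
clock: 18.0
eef_pos: [561.3, -153.4, 28.9]
tcp_rot: [-3.141, 0.0, 3.115]
contact_force: [-5.5, 1.5, 19.7]
opening: 0.522
```

Contact with the board is firm. I relieve the force and open gently.

Request:
servo_tool([
  [[0, 0, 0.08], 0, 3.5],
  [[0, 0, 0], 0, 4.5],
  [[0, 0, 0], 0, 4.7],
  [[0, 0, 0], 0, 5],
  [[0, 0, 0], 0, 5.4],
])

```text
clock: 18.42
eef_pos: [561.1, -153.3, 27.9]
tcp_rot: [3.142, -0.0, 3.115]
contact_force: [-0.2, -0.1, -0.2]
opening: 0.633
```

Request:
servo_tool([
  [[0, 0, 0], 0, 6],
  [[0, 0, 0], 0, 6.2],
  [[0, 0, 0], 0, 6.2],
])

```text
clock: 18.67
eef_pos: [561.1, -153.3, 27.9]
tcp_rot: [3.142, -0.0, 3.115]
contact_force: [0.2, -0.6, -0.3]
opening: 0.728
```

Run:
```python
from h import *
f=grab('wrist','w13');s=f['s'];print(s['eef_pos'],s['tcp_rot'],s['contact_force'],s['opening'])
g=grab('scene','s13')
cv2.imwrite('pics/s13d.png',cv2.resize(g['frame'][170:280,120:270,::-1],None,fx=4,fy=4,interpolation=cv2.INTER_CUBIC))
```

```text
[ 561.06994167 -153.34316403   27.92084708] [ 3.14151122e+00 -2.84058900e-04  3.11477873e+00] [ 0.1861957  -0.59426391 -0.25513487] 0.7282317296336233
```

View pics/w13.png

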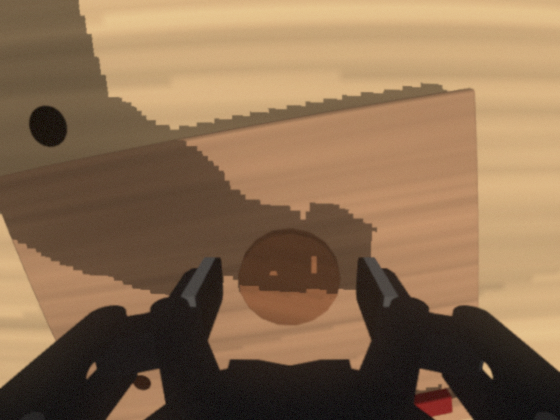

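View pics/s13d.png

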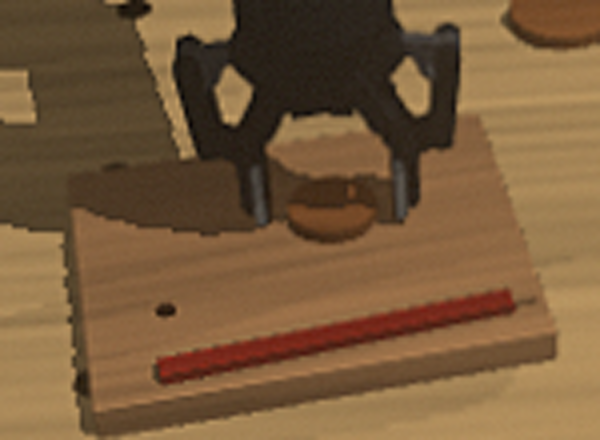

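The plug lies on the board and the fingers are clear of it. I lift straight up and move away.

Request:
servo_tool([
  [[0, 0, 1], 0, 6.2],
  [[0, 0, 2], 0, 6.2],
  [[0, 0, 3], 0, 6.2],
  [[0, 0, 3], 0, 6.2],
  [[0, 0, 3], 0, 6.2],
])

```text
clock: 19.18
eef_pos: [560.9, -153.3, 150.0]
tcp_rot: [3.142, -0.0, 3.115]
contact_force: [0.5, 0.2, -0.4]
opening: 0.724
```

Request:
servo_tool([
  [[-2, 2.5, 2], 0, 6.2],
  [[-2, 3, 1.5], 0, 6.2],
  [[-2, 3, 1], 0, 6.2],
  [[-2, 3, 0], 0, 6.2],
  [[-2, 3, 0], 0, 6.2],
])

```text
clock: 19.6
eef_pos: [460.5, -7.4, 194.7]
tcp_rot: [3.142, 0.002, 3.114]
contact_force: [0.7, 0.9, 0.4]
opening: 0.728
```

Request:
servo_tool([
  [[-1, 3.5, 0], 0, 6.2],
  [[0, 3.5, 0], 0, 6.2],
  [[0, 3.5, 0], 0, 6.2],
  [[0, 3, 0], 0, 6.2],
  [[0, 0, 0], 0, 6.2],
])

```text
clock: 20.02
eef_pos: [451.4, 130.9, 194.2]
tcp_rot: [3.14, 0.002, 3.117]
contact_force: [0.2, -0.2, 0.3]
opening: 0.724
```

Request:
servo_tool([
  [[0, 0, 0], 0, 6.2],
  [[0, 0, 0], 0, 6.2],
  [[0, 0, 0], 0, 6.2],
])

```text
clock: 20.27
eef_pos: [451.0, 125.8, 193.3]
tcp_rot: [-3.141, -0.0, 3.114]
contact_force: [-0.5, 0.4, -0.9]
opening: 0.729
```

Run:
```python
from h import *
g=grab('scene','s14');t=grab('top','t14')
s=g['s'];print(s['clock'],s['eef_pos'],s['contact_force'])
cv2.imwrite('pics/s14d.png',cv2.resize(g['frame'][190:280,130:265,::-1],None,fx=4,fy=4,interpolation=cv2.INTER_CUBIC))
cv2.imwrite('pics/t14d.png',cv2.resize(t['frame'][185:290,290:412,::-1],None,fx=4,fy=4,interpolation=cv2.INTER_CUBIC))
```

```text
20.2667 [451.04061081 125.7885332  193.30855411] [-0.52427929  0.40684099 -0.92092597]
```

View pics/t14d.png

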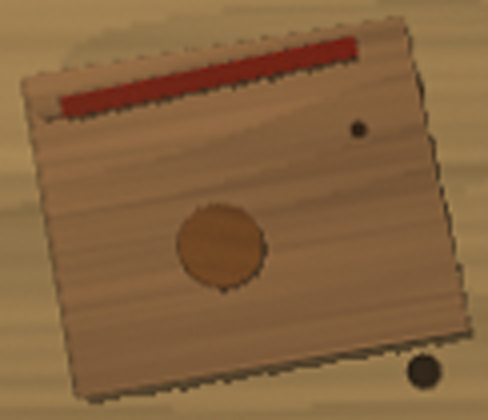

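View pics/s14d.png

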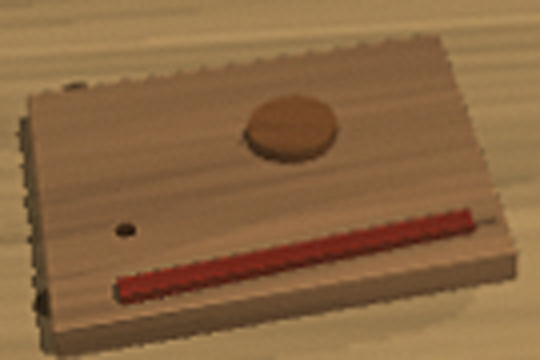

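View pics/t14.png

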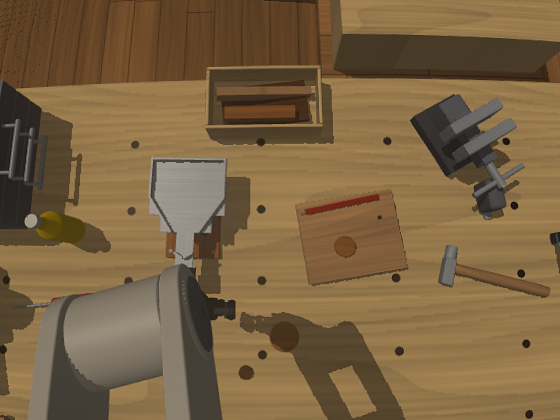

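Run:
```python
from h import *
np.set_printoptions(precision=1,suppress=True)
t=load('t14');s=load('s14')
p=C((221,246.5),(290,185));q=C((291.5,126.5),(130,190))
print(tri([(t,p),(s,q)]),onz(t,p,29)-onz(t,C((217,244),(290,185)),20),onz(s,q,29)-onz(s,C((294,137),(130,190)),20))
```

```text
(array([ 559.5, -154.2,   25. ]), [0.8, 0.8]) [-2.  -0.6  9. ] [ 2.6 -0.6  9. ]
```

Run:
```python
from h import *
np.set_printoptions(precision=1,suppress=True)
th=np.linspace(0,2*np.pi,180)
for n,o,c in(('t14',(290,185),(561.3,-153.5)),('s14',(130,190),(562.1,-152.6))):
    f=load(n);U=np.vstack([(proj(f,np.c_[23*np.cos(th)+c[0],23*np.sin(th)+c[1],0*th+z])-np.array(o)+.5)*4-.5 for z in(20,29)])
    print(n,U.min(0),U.max(0))
```

```text
t14 [175.  200.5] [261.3 285.8]
s14 [246.8  94.8] [339.5 166.4]
```

In both views the outline matches a disc lying flat and centred on the knot to within about 2 mm. Handing in.

```bash
python3 -c "
from rig import r
print(r.sign_off())"
```

```text
the job is handed in; nothing more can be done
None
```

The plug now lies flat on the large dark knot, centred to within about 2 mm. I handed the job in at about 20 s, with the arm clear of everything.

- **Tray:** I pressed the pad to its stop, where the force rose to about 24 N, and held it there for about 1.2 s. The plug slid into the nest by itself and the tray came back level under control.
- **Regrip:** My first grip was too low: the fingertips hung about 11 mm below the plug and would have touched the board first. I set the plug back in the nest, gripped it about 12 mm higher and lifted it again.
- **Placing:** I lowered the plug until it pressed on the board with about 20 N, more than intended. I then eased off, opened the jaws and lifted away.

**Last checks:**
- **Sideways position:** the plug's outline matches a disc centred on the knot to about 1–2 mm in both views. The plug-centre readings differ more: the top view says -2 mm in x and the scene view +2.6 mm.
- **Height:** triangulation put the plug's top at 25 mm instead of 29 mm. I put this down to reading pixels and calibration, because the outlines show it lying flat.
- **Contact height:** the plug met the board about 2 mm higher than I expected from the nest height.

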